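# Tip up the dust cover of the wide lens barrel

## Task

Uncover the wide lens barrel on the optical bench: press the thumb tab of its rocker all the way down to its stop, so that the round dust cover on the rocker's other end tips up off the lens and stays up. Do not touch that cover itself, and leave the slim barrel's cover shut.

Things in the scene. Friction and masses are not known exactly. Their poses are not given: they have to be found in the camera images.
- wide_tab (a point): Top centre of the tab to press: ribbed aluminium paddle 40 x 36 mm, 6 thick, on the rocker of the WIDE lens barrel, clear below; 111 mm above the bench when level. x axis: along the rocker to pivot and cover; z: normal, up. Pivot 75 mm along +x, 108 mm high; post 118 high, screws 30 mm to its sides. The unit is fixed to the bench; place, side and heading vary (tab end towards the robot).
- wide_rocker (a joint): Tilt of that rocker, rad: 0 level (cover shut), growing as the tab sinks and the cover rises, 0.55 at the firm stop, where the tab centre is about 39 mm lower and 10 mm nearer the pivot than when level. Starts at 0 to 0.08. Stiff pivot: about 2 N down on the tab moves it and it stays where left.
- wide_cover: Round dust cover on the rocker's other end, not to be touched: aluminium disc 78 mm across, 5 thick, thin dark ring on top, over the black lens barrel 70 mm across. Origin at the disc's centre, 85 mm beyond the pivot, 160 mm from the tab centre, 108 mm high when level; axes as the tab's.
- slim_rocker (a joint): Tilt of the rocker of the other unit, alike but with a SLIM lens barrel (36 mm across, cover disc 42 mm across) and the same tab: 0 level and shut, rad, starts at 0 to 0.08; leave it as it is.
Things that resemble listed ones, but are neither listed nor needed, are in the scene too. What is shaped like the part that bears wide_tab but brown is not meant. What is shaped like the part that bears slim_rocker but brown is not meant.

How it is judged:
At the end, for the whole second after the job is handed in: The wide barrel's rocker is at rest, tipped by more than 0.38 rad (within 10 degrees of its stop at 0.55 rad), and the slim barrel's rocker is still shut (below 0.16 rad) (value of joint wide_rocker above 0.38 rad and velocity of joint wide_rocker between -0.05 and 0.05 rad/s and value of joint slim_rocker below 0.16 rad); the robot touches nothing.
It fails at once if the robot touches the wide barrel's dust cover (more than 0.5 N) (contact force between any of the fingers, the arm and wide_cover above 0.5 N).
It fails at once if the slim barrel's cover is tipped up (beyond 0.16 rad) (value of joint slim_rocker above 0.16 rad).
It also fails if it takes over 26 s, if anything falls off the work surface, if the arm or the gripper's body presses on something with over 40 N, if the wrist force passes 120 N, or if a joint passes its speed limit or range.

## Robot

A 6-joint arm with a two-finger parallel gripper is mounted at the origin on the work surface. World frame = base frame: x ahead of the robot, y to its left, z up, the work surface at z = 0. Lengths are in m, angles in rad, forces in N, time in s.
With the tool pointing down it reaches from about 0.25 to 0.775 m from the base axis. Payload 8.9 kg.
Tool frame: the origin (TCP) lies at the very end of the fingers, on their centre line; the grasp point (between the pads) lies 19 mm behind it; y points along the fingers, x is the direction in which the jaws open and shut, and the axes are right-handed (so a half turn about y gives the same grasp; the last joint's range is limited). The gripper opens to 85 mm and grips with 20 to 120 N. Pads are 22 mm wide; open, the fingers measure 114 mm over their backs; the gripper's body (76 mm by 85 mm) begins 54 mm behind the grasp point. The pads swing forward as they close: fully open they stand 13 mm farther back than shut.
Start: joints at [1.066, 0.291, -0.153, 1.127, 0, 1.431], TCP at [0.188, 0.49, 0.231] pointing down, gripper open.
Joint ranges: [-2.52, 2.52], [-0.91, 1.74], [-1.3, 1.37], [-1.96, 2.02], [-1.52, 1.47], [-3.14, 3.14]. Speed limits (rad/s): [2.22, 2.22, 2.79, 3.14, 3.14, 3.14].

## Interface

Orientations are given as [roll, pitch, yaw] about the fixed x, y, z axes, in that order (R = Rz(yaw) Ry(pitch) Rx(roll)).
In Python, from cell import manip gives the robot as it stands. The module is installed in compiled form; this text tells all that it offers.
- The arm moves only by the tool apply_moves, never from a script. Its argument "targets" is a list of rows, each an object with "translation": the shift along the world's x, y, z in cm, a list of three; "roll": the turn about the world's z in rad; "jaw": the opening in per cent of the stroke, from 0 (shut) to 100 (fully open). In form: [{"translation": [x, y, z], "roll": roll, "jaw": jaw}, ...]. A call has 1 to 5 rows; each row is the pose to reach, as a shift and turn from the pose commanded when the call began; what a row does not reach only later rows make up. A row lasts 1/12 s, in which the tool goes at most 41.7 mm and 7.16 degrees, less where a joint would pass 70% of its speed; a pose out of reach is approached as far as the arm can. A call with a gripper value outside its range is refused whole. The fingers move at their own pace and stop on an object; "grip_force" is the grip in N (left out, the last holds). Time passes only in rows, so rows that repeat a pose let the fingers close. It gives the time, the measured TCP pose, the force and the opening at its end, in the units of the state.
- manip.state(): the state, without advancing time (a new reading comes with each control period).
- manip.snapshot(name): name is "side" or "top" or "wrist"; returns (picture, depth): 420x560x3 uint8, red, green, blue; 420x560 float32, m along the optical axis (not along the pixel's ray), 0 where there is no reading.
- manip.camera_info(name): a dict with "K" (3x3 intrinsics, pixels), "xyz" and "orientation" of the camera in the world. Camera axes: x right, y down, z forward; pixel columns grow to the right and rows downward; lengths in m; the calibration is good to about 2 mm. A picture is of the moment at which its call begins: read the wrist's pose just before it. camera_info takes no time and is no camera call; for the wrist camera it gives the pose at the moment of the call.
- manip.finish_job(): hands the job in, once; it reports no verdict.
The state is a dict: "time_s": time; "joint_positions": joint angles; "dq": joint speeds; "tau": joint torques, N m; "position": TCP position; "eef_rot": TCP orientation; "contact_force": force on the tool from outside, world axes, zero at the start; "wrist_torque": the same for the moment, N m; "gripper_width": opening from 0.0 (shut) to 1.0 (fully open).
Only numpy, scipy, OpenCV 4.12 (cv2) and the standard library are available. Lean on these libraries where they do the work, as an engineer would, in place of code of your own. Each camera call takes 0.05 s, during which the arm holds its last target. There are 200 camera calls.

## Working session

There is one attempt and no reset: what is moved stays moved. The work goes in short steps, Python scripts to look and compute and a tool call to move; the robot and the scene stay as the last step left them, time stands still between calls to the robot, and variables do not carry over. Pictures are saved under pics/ and viewed, about 8 in all and at most 12, crops included, and the job is handed in when it is done.

Besides the shell and the picture viewer there is one more tool, called after "Request:" in YAML: its name, and indented under it one key for each argument. apply_moves: Moves the arm, as the interface text tells. Its arguments: {"type":"object","properties":{"targets":{"type":"array","items":{"type":"object","properties":{"translation":{"type":"array","items":{"type":"number"}},"roll":{"type":"number"},"jaw":{"type":"number"}}}},"grip_force":{"type":"number"}},"required":["targets"]}

```bash
mkdir -p pics
cat > h.py <<'E'
import numpy as np, cv2
from scipy.spatial.transform import Rotation as R
from cell import manip
def cam(n):
    c=manip.camera_info(n); o=np.array(c["orientation"],float)
    M=o if o.shape==(3,3) else R.from_euler('xyz',o).as_matrix()
    return np.array(c["K"]),np.array(c["xyz"]),M
def pts(n,d):
    K,t,M=cam(n); v,u=np.mgrid[:d.shape[0],:d.shape[1]]
    p=np.stack([(u-K[0,2])/K[0,0]*d,(v-K[1,2])/K[1,1]*d,d],-1)
    return p@M.T+t
E
python3 - <<'E'
from h import *
for n in("top","side"):
    p,d=manip.snapshot(n); cv2.imwrite(f"pics/{n}0.png",p[:,:,::-1]); np.save(f"{n}0.npy",d); print(n,cam(n), (d>0).mean())
    np.save(f"{n}0p.npy",pts(n,d))
s=manip.state(); print(s)
E
```

```text
top (array([[521.85130841,   0.        , 278.40144295],
       [  0.        , 521.85130841, 219.54012617],
       [  0.        ,   0.        ,   1.        ]]), array([0.42405736, 0.01507611, 1.11195517]), array([[-9.68452479e-04, -9.95423893e-01,  9.55527924e-02],
       [-9.99277637e-01, -2.66676074e-03, -3.79089943e-02],
       [ 3.79903351e-02, -9.55204817e-02, -9.94702253e-01]])) 0.995829081632653
side (array([[514.51152505,   0.        , 283.27508838],
       [  0.        , 514.51152505, 212.14786216],
       [  0.        ,   0.        ,   1.        ]]), array([ 0.29169816, -0.71601845,  0.74300314]), array([[ 0.94731846, -0.21852048,  0.23417201],
       [-0.31971083, -0.60106585,  0.7324649 ],
       [-0.01930578, -0.76874485, -0.63926414]])) 0.9958673469387755
{'time_s': 0.1, 'joint_positions': array([ 1.06568371e+00,  2.91198796e-01, -1.54030667e-01,  1.12673167e+00,
        4.52913801e-05,  1.43148646e+00]), 'dq': array([-0.00026711, -0.00188095,  0.00126985,  0.00085409, -0.00086628,
       -0.00188054]), 'tau': array([ 1.87194266e-03, -5.37976849e+01,  3.31919038e+01,  9.35768156e-03,
       -2.21362297e-04,  1.92126208e-05]), 'position': array([0.18758745, 0.48992201, 0.23081035]), 'eef_rot': array([-1.57058973e+00,  1.14723051e-03,  1.20499366e+00]), 'contact_force': array([ 0.13864186, -0.59879262, -0.34154235]), 'wrist_torque': array([-0.01979577,  0.04735607,  0.01504392]), 'gripper_width': 0.9993710507302909}
```

View pics/top0.png

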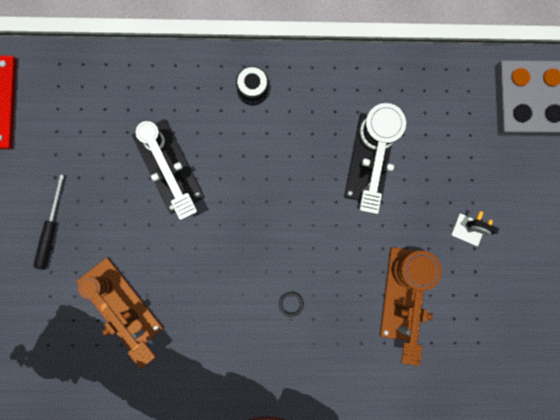

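View pics/side0.png

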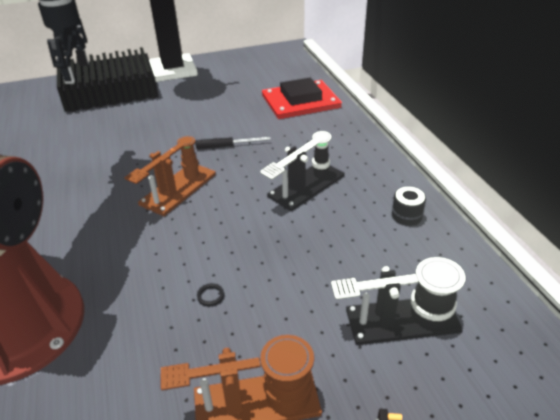

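The wide unit's aluminium tab is at (371,201) in the top view and its cover at (386,123). The slim unit is at left with its tab at (183,206). The brown units are decoys.

Run:
```python
from h import *
im=cv2.imread("pics/top0.png"); P=np.load("top0p.npy")
m=((im.min(2)>140)&(P[...,2]>.085)&(P[...,2]<.16)).astype(np.uint8)
n,L,S,C=cv2.connectedComponentsWithStats(m)
for i in range(1,n):
    if S[i,4]>100: print(S[i],C[i],P[L==i].mean(0).round(4))
for name,(u,v) in dict(tab=(371,201),cover=(386,123),piv=(377,165)).items(): print(name,np.median(P[v-4:v+5,u-3:u+4].reshape(-1,3),0).round(4))
# tab: pixels of rocker lowest part (rows 191..212)
sub=np.zeros_like(m); sub[185:218,355:388]=1
q=P[(m&sub)>0]; print("tab region x,y,z ranges",np.percentile(q,[1,50,99],axis=0).round(4))
c=np.zeros_like(m); c[98:147,360:412]=1; q=P[(m&c)>0]
(ce,wh,a)=cv2.minAreaRect(q[:,:2].astype(np.float32)); print("cover rect",ce,wh)
q=P[(m&sub)>0]; q=q[q[:,0]<np.percentile(q[:,0],99.9)]
print("tab rect",cv2.minAreaRect(q[:,:2].astype(np.float32)))
# side view check
im=cv2.imread("pics/side0.png"); P=np.load("side0p.npy"); print("side tab",np.median(P[284:292,340:350].reshape(-1,3),0), "cover",P[275,440])
```

```text
[ 360  103   46  111 1953] [381.08550947 146.26676907] [ 0.6659 -0.2256  0.1115]
[ 136  121   61   98 1198] [165.41903172 169.28964942] [0.6172 0.1952 0.11  ]
tab [ 0.5575 -0.2044  0.1072]
cover [ 0.7119 -0.2358  0.1139]
piv [ 0.6282 -0.2172  0.11  ]
tab region x,y,z ranges [[ 0.5362 -0.2225  0.1014]
 [ 0.5597 -0.2046  0.1067]
 [ 0.5891 -0.1847  0.1113]]
cover rect (0.7132385969161987, -0.23533141613006592) (0.07710777223110199, 0.0788983702659607)
tab rect ((0.5635971426963806, -0.2051442563533783), (0.03653387352824211, 0.053677357733249664), 78.41477966308594)
side tab [ 0.55733479 -0.20484003  0.10678165] cover [ 0.71412009 -0.23772131  0.11363299]
```

Request:
apply_moves:
  targets:
    - {"translation":[1.8,-3.4,0],"roll":-0.07,"jaw":0}
    - {"translation":[3.6,-6.8,0],"roll":-0.14,"jaw":0}
    - {"translation":[5.4,-10.2,0],"roll":-0.21,"jaw":0}
    - {"translation":[7.2,-13.6,0],"roll":-0.28,"jaw":0}
    - {"translation":[9.0,-17.0,0],"roll":-0.35,"jaw":0}

```text
time_s: 0.52
position: [0.2779, 0.3186, 0.231]
eef_rot: [-1.571, 0.0, 0.852]
contact_force: [0.7, 0.1, -0.2]
gripper_width: 0.306
```

Request:
apply_moves:
  targets:
    - {"translation":[1.8,-3.4,0],"roll":-0.07,"jaw":0}
    - {"translation":[3.6,-6.8,0],"roll":-0.14,"jaw":0}
    - {"translation":[5.4,-10.2,0],"roll":-0.21,"jaw":0}
    - {"translation":[7.2,-13.6,0],"roll":-0.28,"jaw":0}
    - {"translation":[9.0,-17.0,0],"roll":-0.35,"jaw":0}

```text
time_s: 0.93
position: [0.3681, 0.1484, 0.2313]
eef_rot: [-1.571, -0.0, 0.502]
contact_force: [1.1, 0.6, 0.9]
gripper_width: 0.0
```

Request:
apply_moves:
  targets:
    - {"translation":[1.8,-3.4,0],"roll":-0.07,"jaw":0}
    - {"translation":[3.6,-6.8,0],"roll":-0.14,"jaw":0}
    - {"translation":[5.4,-10.2,0],"roll":-0.21,"jaw":0}
    - {"translation":[7.2,-13.6,0],"roll":-0.28,"jaw":0}
    - {"translation":[9.0,-17.0,0],"roll":-0.35,"jaw":0}

```text
time_s: 1.35
position: [0.4581, -0.0217, 0.2312]
eef_rot: [-1.571, 0.0, 0.151]
contact_force: [0.9, 0.0, -0.2]
gripper_width: -0.003
```

Request:
apply_moves:
  targets:
    - {"translation":[1.8,-3.4,0],"roll":-0.07,"jaw":0}
    - {"translation":[3.6,-6.8,0],"roll":-0.14,"jaw":0}
    - {"translation":[5.4,-10.2,0],"roll":-0.21,"jaw":0}
    - {"translation":[7.2,-13.6,0],"roll":-0.28,"jaw":0}
    - {"translation":[9.0,-17.0,0],"roll":-0.35,"jaw":0}

```text
time_s: 1.77
position: [0.5481, -0.1916, 0.2309]
eef_rot: [-1.571, 0.001, -0.199]
contact_force: [1.3, 0.9, 0.7]
gripper_width: -0.003
```

Request:
apply_moves:
  targets:
    - {"translation":[0.6,-1.2,-2.5],"roll":0,"jaw":0}
    - {"translation":[0.6,-1.2,-5],"roll":0,"jaw":0}
    - {"translation":[0.6,-1.2,-7.5],"roll":0,"jaw":0}
    - {"translation":[0.6,-1.2,-9],"roll":0,"jaw":0}
    - {"translation":[0.6,-1.2,-9],"roll":0,"jaw":0}

```text
time_s: 2.18
position: [0.5514, -0.2008, 0.1375]
eef_rot: [-1.569, 0.006, -0.195]
contact_force: [-0.7, 0.9, -0.3]
gripper_width: 0.001
```

Run:
```python
from h import *
w,_=manip.snapshot("wrist"); p,_=manip.snapshot("side")
cv2.imwrite("pics/c1.png",np.hstack([cv2.resize(w,(400,300)),cv2.resize(p[200:380,280:520],(400,300))])[:,:,::-1])
```

```text
(no output)
```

View pics/c1.png

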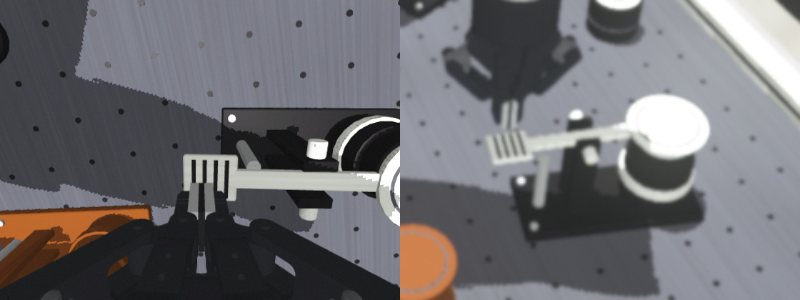

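The fingertips are above the wide unit's ribbed tab (wrist half of the picture, tips near (205,200), tab x 185–237). The cover is well clear, so I'll press down while following the tab's arc.

Request:
apply_moves:
  targets:
    - {"translation":[0,0,-1.5],"roll":0,"jaw":0}
    - {"translation":[0,0,-3],"roll":0,"jaw":0}
    - {"translation":[0.1,0,-4],"roll":0,"jaw":0}
    - {"translation":[0.3,-0.1,-5],"roll":0,"jaw":0}
    - {"translation":[0.5,-0.1,-5.5],"roll":0,"jaw":0}

```text
time_s: 2.7
position: [0.559, -0.2029, 0.0861]
eef_rot: [-1.571, -0.0, -0.195]
contact_force: [-2.1, -0.2, 0.9]
gripper_width: -0.001
```

Request:
apply_moves:
  targets:
    - {"translation":[0.1,0,-0.4],"roll":0,"jaw":0}
    - {"translation":[0.2,0,-0.8],"roll":0,"jaw":0}
    - {"translation":[0.3,-0.1,-1.2],"roll":0,"jaw":0}
    - {"translation":[0.3,-0.1,-1.2],"roll":0,"jaw":0}

```text
time_s: 3.03
position: [0.562, -0.2037, 0.0739]
eef_rot: [-1.571, -0.0, -0.195]
contact_force: [1.0, -0.5, 0.7]
gripper_width: 0.001
```

Run:
```python
from h import *
w,_=manip.snapshot("wrist"); p,_=manip.snapshot("side")
cv2.imwrite("pics/c2.png",np.hstack([cv2.resize(w,(400,300)),cv2.resize(p[200:380,280:520],(400,300))])[:,:,::-1])
print(manip.state()["contact_force"])
```

```text
[-0.21602862  0.63580977  0.50963368]
```

View pics/c2.png

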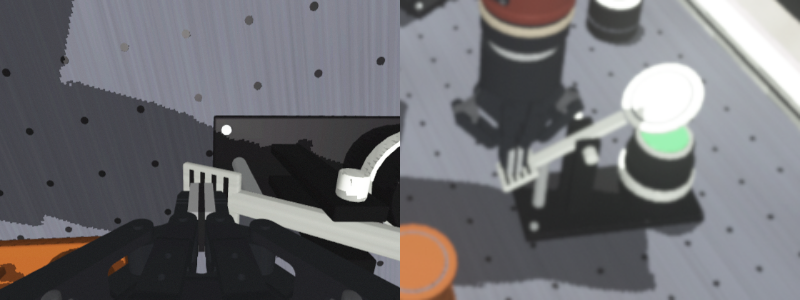

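The rocker is tipping and the lens is showing. I'll keep pressing until the force shows the stop.

Request:
apply_moves:
  targets:
    - {"translation":[0,0,-0.2],"roll":0,"jaw":0}
    - {"translation":[0.1,0,-0.4],"roll":0,"jaw":0}
    - {"translation":[0.1,0,-0.4],"roll":0,"jaw":0}

```text
time_s: 3.38
position: [0.5627, -0.2039, 0.0716]
eef_rot: [-1.572, -0.0, -0.195]
contact_force: [-5.9, 0.0, 15.9]
gripper_width: 0.001
```

A reaction of 16 N shows it is at the stop. Next I retract back and up.

Request:
apply_moves:
  targets:
    - {"translation":[-0.2,0,1],"roll":0,"jaw":0}
    - {"translation":[-1,0.2,3],"roll":0,"jaw":0}
    - {"translation":[-3,0.6,6],"roll":0,"jaw":0}
    - {"translation":[-5,1,9],"roll":0,"jaw":0}
    - {"translation":[-7,1.4,12],"roll":0,"jaw":0}

```text
time_s: 3.8
position: [0.4917, -0.1893, 0.1914]
eef_rot: [-1.571, 0.001, -0.195]
contact_force: [0.7, -0.3, 1.3]
gripper_width: 0.003
```

Request:
apply_moves:
  targets:
    - {"translation":[-2,2,2],"roll":0,"jaw":0}
    - {"translation":[-4,4,3],"roll":0,"jaw":0}
    - {"translation":[-6,6,3],"roll":0,"jaw":0}
    - {"translation":[-6,6,3],"roll":0,"jaw":0}
    - {"translation":[-6,6,3],"roll":0,"jaw":0}

```text
time_s: 4.22
position: [0.4323, -0.1291, 0.221]
eef_rot: [-1.571, -0.001, -0.194]
contact_force: [1.1, -0.9, 0.8]
gripper_width: 0.003
```

Run:
```python
from h import *
s=manip.state(); print(s["time_s"],s["contact_force"],abs(s["dq"]).max())
p,d=manip.snapshot("side"); cv2.imwrite("pics/s3.png",p[:,:,::-1])
P=pts("side",d); ax=np.array([.98,-.195])
piv=np.array([.5575,-.2044])+.075*ax
m=(p.min(2)>130)&(P[...,2]>.06)&(P[...,2]<.22); q=P[m]; a=(q[:,:2]-piv)@ax; l=(q[:,:2]-piv)@[.195,.98]
k=(abs(l)<.012)&(a>-.09)&(a<.03); f=np.polyfit(a[k],q[k,2],1); print("tilt",np.arctan(f[0]),k.sum())
```

```text
4.2167 [ 1.14529821 -0.94929015  0.76530072] 0.04209426438480443
tilt 0.5538403028510556 715
```

View pics/s3.png

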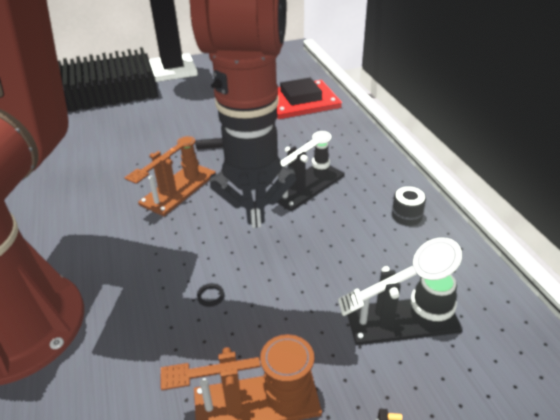

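The wide cover at (438,258) is up and staying up, with a measured tilt of about 0.55 rad. The slim cover at (321,138) is still shut and the gripper is clear of everything.

```bash
python3 -c "
from cell import manip
print(manip.finish_job())"
```

```text
the job is handed in; nothing more can be done
None
```

The wide barrel is uncovered, and I handed the job in at about 4.3 s of the 26 s allowed. I found the wide unit's tab in the top and side views and pressed it with the shut fingers. When the reaction reached about 16 N I took that as the stop and backed the arm away.

- **Wide rocker:** after the arm had left, the side-view depth gave a tilt of about 0.55 rad, which is its stop. The cover was staying up.
- **Slim rocker:** its cover looked shut in the last picture. I did not measure its angle, and the arm passed it only at height.
- **Contacts:** no contact with the wide cover showed, and the force reading had dropped to about 1–2 N, no more than it showed in free air.

No check failed or disagreed with another.

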